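# Make up two gear kits

### The arm

A 6-joint arm with a two-finger parallel gripper is mounted at the origin on the work surface. World frame = base frame: x ahead of the robot, y to its left, z up, the work surface at z = 0. Lengths are in m, angles in degrees, forces in N, time in s.
With the tool pointing down it reaches from about 0.3 to 0.75 m from the base axis. Payload 8.5 kg.
Tool frame: the origin (TCP) lies midway between the tips of the shut fingers; the grasp point (between the pads) lies 19 mm behind it (env.grip_depth is the distance from the TCP to the grasp point, in m); x points along the fingers, y is the direction in which the jaws open and shut, and the axes are right-handed (so a half turn about x gives the same grasp; the last joint's range is limited). The gripper opens to 85 mm and grips with 20 to 120 N. Pads are 22 mm wide; open, the fingers measure 114 mm over their backs; the gripper's body (76 mm by 85 mm) begins 54 mm behind the grasp point. The pads swing forward as they close: fully open they stand 13 mm farther back than shut.
Start: joints at [53.096, 21.807, 74.336, -0, 83.858, -12.336], TCP at [0.229, 0.5, 0.231] pointing down, gripper open.
Joint ranges: [-178.18, 178.18], [-50.72, 133.34], [12.68, 142.11], [-81.47, 261.47], [9.98, 163.14], [-165.26, 165.26]. Speed limits (degrees/s): [136.94, 136.94, 180, 180, 180, 180].

### API

Orientations are given as a 3x3 rotation matrix whose columns are the frame's x, y, z axes.
In Python, from rig import env gives the robot as it stands.
- The arm moves only by the tool play_rows, never from a script. Its arguments are lists of equal length, an entry for each row: "travel": the shift along the world's x, y, z in cm, a list of three; "rotation": the turn, a rotation vector about the world's x, y, z in rad, a list of three; "claw": the finger opening in cm, from 0 to 8.54. A call has 1 to 12 rows; each row shifts and turns the pose as measured when the row begins; what a row does not reach is not made up. A row lasts 1/12 s, in which the tool goes at most 41.7 mm and 7.16 degrees, less where a joint would pass 70% of its speed; a pose out of reach is approached as far as the arm can. A call is refused whole if a number of a shift passes 4.17 or a number of a turn 0.125, either way. A call with a gripper value outside its range is refused whole. The fingers move at their own pace and stop on an object; "squeeze" is the grip in N (left out, the last holds). Time passes only in rows, so rows that do not move let the fingers close. It gives the time, the measured TCP pose, the force and the opening at its end, in the units of the state.
- env.observe(): the state, without advancing time (a new reading comes with each control period).
- env.get_image(name): name is "scene" or "top" or "wrist"; returns the picture (480x640x3 uint8, red, green, blue); there is no depth.
- env.camera_info(name): a dict with "vertical_fov" (degrees; the focal length in pixels is half the picture's height over the tangent of half this angle, whatever the lens; pixels are square), "cx", "cy" (the principal point, pixels), "eye" and "rotation" of the camera in the world. Camera axes: x right, y down, z forward; pixel columns grow to the right and rows downward; lengths in m; the calibration is good to about 2 mm. A picture is of the moment at which its call begins: read the wrist's pose just before it. camera_info takes no time and is no camera call; for the wrist camera it gives the pose at the moment of the call.
- env.close_job(): hands the job in, once; it reports no verdict.
The state is a dict: "time_s": time; "q": joint angles; "qvel": joint speeds; "joint_efforts": joint torques, N m; "position": TCP position; "tool_rot": TCP orientation; "ft_force": force on the tool from outside, world axes, zero at the start; "wrist_torque": the same for the moment, N m; "grip_width": finger opening in m.
Only numpy, scipy, OpenCV 4.12 (cv2) and the standard library are available. Lean on these libraries where they do the work, as an engineer would, in place of code of your own. Each camera call takes 0.05 s, during which the arm holds its last target.

### The job

Make up the two gear kits. In the blue tray lay the zinc ring gear on the big outline first, then stand the brass sun gear on the tray floor inside the ring, and put the middle-sized grey planet gear on the blue tray's other outline; in the yellow tray put the largest and the smallest grey planet gears, each centred on the outline of its own size. All gears lie flat; leave the green gear and the grease jar where they are.

Things in the scene. Friction and masses are not known exactly. Their poses are not given: they have to be found in the camera images.
- ring_gear: Pale dull zinc-grey steel ring gear, a flat open ring, teeth inside: 64 mm outside diameter, 46 mm clear inside, 16 mm high, about 160 g. Origin: centre of its underside; z up. Any yaw is the same.
- sun_gear: Brass sun gear standing on the counter: toothed body 26 mm diameter, 18 mm high, with a plain stub shaft of 14 mm diameter rising 24 mm above it (42 mm high in all), about 115 g. Best taken by the stub shaft, from above: so held, the fingers stay above the ring when it is set inside it. Origin: centre of its underside; z up, along the shaft.
- planet_small: Smallest dark grey nylon planet gear: 26 mm diameter, 22 mm high, small plain black bore. Origin: centre of its underside; z up.
- planet_medium: Middle-sized dark grey nylon planet gear: 36 mm diameter, 22 mm high, brass bush round its bore. Origin: centre of its underside; z up.
- planet_large: Largest dark grey nylon planet gear: 48 mm diameter, 22 mm high, off-white bush round its bore. Origin: centre of its underside; z up.
- blue_tray: Blue kit tray, fixed to the counter: 200 mm (its x) by 150 mm (its y), floor 6 mm above the counter, a 4 mm wide rim 3 mm higher than the floor. Two round printed outlines (white line, dark inside) on its middle line y = 0: the big one, for the 64 mm ring gear with the sun gear inside it, centred at x = -45 mm, and the smaller one, for the middle-sized planet, at x = +55 mm. Origin: centre of its underside, at counter height; z up.
- yellow_tray: Yellow kit tray, fixed to the counter, same size as the blue one: 200 mm (x) by 150 mm (y), floor 6 mm above the counter, rim 3 mm higher. Two round printed outlines on its middle line y = 0: the small one, for the smallest planet, centred at x = -55 mm, and the large one, for the largest planet, at x = +45 mm. Origin: centre of its underside, at counter height; z up.
- green_gear: Green plastic gear, 40 mm diameter, 22 mm high; belongs to neither kit and stays where it is. Origin: centre of its underside.
- grease_jar: Amber grease jar with a white lid, 52 mm diameter, 50 mm high; stays where it is. Origin: centre of its underside. (Behind it, 0.9 m and more ahead of the robot, a fixed peg rail with hanging drivers stands 230 mm high: keep clear.)

How it is judged:
By the outcome, as a careful person would: the job done as asked, in the order asked, and still so for the second after the job is handed in, with the robot touching nothing.
It also fails if it takes over 120 s, if anything falls off the work surface, if the arm or the gripper's body presses on something with over 40 N, if the wrist force passes 120 N, or if a joint passes its speed limit or range.

## Working session

There is one attempt and no reset: what is moved stays moved. The work goes in short steps, Python scripts to look and compute and a tool call to move; the robot and the scene stay as the last step left them, time stands still between calls to the robot, and variables do not carry over. Pictures are saved under pics/ and viewed, and the job is handed in when it is done.

Besides the shell and the picture viewer there is one more tool, called after "Request:" as name(argument=value, ...) on one line, values as JSON. play_rows: Moves the arm, as the interface text tells. Its arguments: {"type":"object","properties":{"travel":{"type":"array","items":{"type":"array","items":{"type":"number"}}},"rotation":{"type":"array","items":{"type":"array","items":{"type":"number"}}},"claw":{"type":"array","items":{"type":"number"}},"squeeze":{"type":"number"}},"required":["travel","rotation","claw"]}

```bash
ls; mkdir -p pics
python3 - <<'E'
from rig import env
import cv2
for n in ("top","scene"):
    im=env.get_image(n); cv2.imwrite(f"pics/{n}0.png",im[:,:,::-1])
    print(n,env.camera_info(n))
print(env.observe(), env.grip_depth)
E
```

```text
pics
top {'vertical_fov': 51.92586730361748, 'cx': 319.44371345708106, 'cy': 236.43834103819376, 'eye': array([ 0.42039462, -0.01542201,  1.006367  ]), 'rotation': array([[-0.0272483 , -0.98283087,  0.18248565],
       [-0.99945553,  0.03018354,  0.01332628],
       [-0.01860554, -0.18202318, -0.9831182 ]])}
scene {'vertical_fov': 48.88188639358553, 'cx': 320.55622642751274, 'cy': 234.15772599939817, 'eye': array([1.14052453, 0.36636226, 0.6213524 ]), 'rotation': array([[-0.55370045,  0.5745486 , -0.60275179],
       [ 0.83249444,  0.36524126, -0.41659551],
       [-0.01920454, -0.73245664, -0.68054277]])}
{'time_s': 0.1, 'q': array([ 5.30974265e+01,  2.18371044e+01,  7.43805455e+01, -1.59022424e-04,
        8.38577918e+01, -1.23380350e+01]), 'qvel': array([ 0.08465732,  0.08725795, -0.00068676,  0.00590861, -0.00940464,
       -0.06609594]), 'joint_efforts': array([ 3.15492849e-03, -4.49219334e+01, -2.31654114e+01, -2.13233898e-04,
        3.69598885e-03,  7.50054951e-08]), 'position': array([0.22850166, 0.49999055, 0.23077296]), 'tool_rot': array([[-7.88417654e-04,  4.15717189e-01,  9.09493594e-01],
       [-1.05457123e-03,  9.09493025e-01, -4.15717843e-01],
       [-9.99999133e-01, -1.28688506e-03, -2.78656972e-04]]), 'ft_force': array([ 0.35869531, -0.02464135,  0.01456221]), 'wrist_torque': array([-0.02154528, -0.00108148,  0.00189532]), 'grip_width': 0.08512315276507923} 0.0187
```

View pics/top0.png

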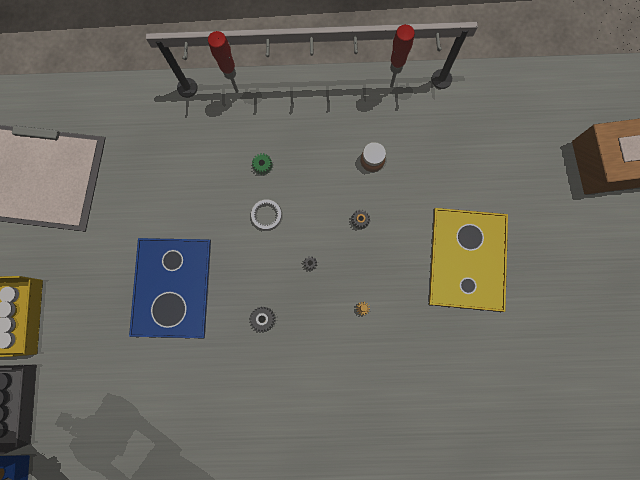

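View pics/scene0.png

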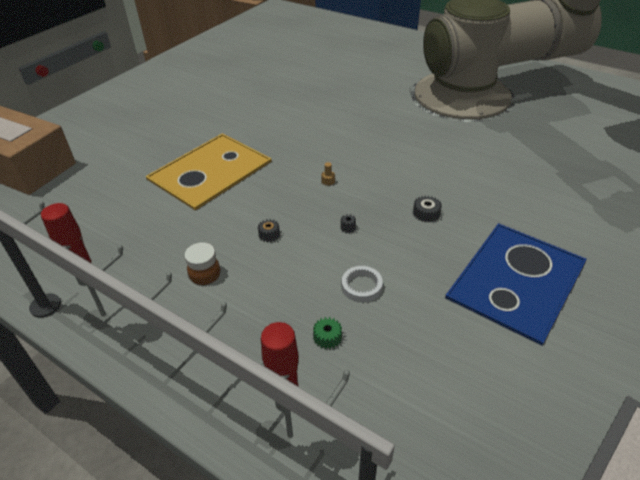

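The top view shows ring (266,215), medium planet (360,219), small (310,264), large (262,319) and sun (363,309). The blue outlines are at (168,310) big and (172,260); the yellow ones at (470,237) large and (468,286) small. The scene view agrees. Next I'll measure these.

```bash
cat > h.py <<'E'
import numpy as np, cv2
from rig import env
def ray(ci,u,v):
    f=240/np.tan(np.radians(ci['vertical_fov']/2))
    d=ci['rotation']@np.array([(u-ci['cx'])/f,(v-ci['cy'])/f,1.0]); return np.array(ci['eye']),d
def onplane(ci,u,v,z):
    e,d=ray(ci,u,v); return (e+d*(z-e[2])/d[2])
def proj(ci,p):
    f=240/np.tan(np.radians(ci['vertical_fov']/2))
    c=ci['rotation'].T@(np.array(p)-ci['eye']); return c[:2]/c[2]*f+[ci['cx'],ci['cy']]
E
python3 - <<'E'
from h import *
im=cv2.imread("pics/top0.png"); ci=env.camera_info("top")
hsv=cv2.cvtColor(im,cv2.COLOR_BGR2HSV)
for n,lo,hi in(("blue",(105,120,60),(125,255,255)),("yel",(20,150,120),(32,255,255))):
    m=cv2.inRange(hsv,lo,hi)
    cs,_=cv2.findContours(m,cv2.RETR_EXTERNAL,cv2.CHAIN_APPROX_NONE)
    for c in cs:
        if cv2.contourArea(c)<2000: continue
        if n=='yel' and cv2.boundingRect(c)[0]<100: continue
        pts=np.array([onplane(ci,u,v,0.009)[:2] for u,v in c[:,0].astype(float)])
        r=cv2.minAreaRect((pts*1000).astype(np.float32)); print(n,cv2.boundingRect(c),r)
# dark discs & white rings
g=cv2.cvtColor(im,cv2.COLOR_BGR2GRAY)
for n,u,v,z in(("b_med",172,260,.006),("b_big",168,310,.006),("y_large",470,237,.006),("y_small",468,286,.006)):
    R=26; x0,y0=u-R,v-R
    s=hsv[y0:v+R,x0:u+R,1]; m=(s<80).astype(np.uint8)*255
    cs,_=cv2.findContours(m,cv2.RETR_EXTERNAL,cv2.CHAIN_APPROX_NONE)
    c=min([c for c in cs if len(c)>15],key=lambda c:np.hypot(*(np.array(cv2.minEnclosingCircle(c)[0])-R)))
    e=cv2.fitEllipse(c); p=onplane(ci,e[0][0]+x0,e[0][1]+y0,z)
    print(n,np.round(np.array(e[0])+[x0,y0],1),np.round(e[1],1),np.round(p*1000,1))
print(hsv[319,250:275].tolist(),hsv[200,300])
for i,(a,b,w) in enumerate([(230,190,70),(320,190,80),(280,235,60),(230,290,65),(335,285,60)]):pass
cv2.imwrite("pics/topz.png",cv2.resize(im[145:345,225:425],None,fx=3,fy=3,interpolation=cv2.INTER_CUBIC))
E
```

```text
blue (129, 238, 81, 100) ((510.8868408203125, 304.93096923828125), (149.586181640625, 199.38296508789062), 87.15221405029297)
yel (430, 208, 78, 104) ((551.2241821289062, -304.4636535644531), (149.1096954345703, 199.17457580566406), 82.95157623291016)
b_med [172.  260.1] [20.  21.1] [566.  302.8   6. ]
b_big [168.3 309.4] [34.  36.1] [465.7 307.6   6. ]
y_large [469.6 236.7] [25.4 26.9] [ 596. -310.    6.]
y_small [467.6 285.2] [15.6 16.3] [ 496.9 -297.7    6. ]
[[15, 7, 69], [20, 10, 76], [0, 3, 81], [0, 3, 80], [0, 3, 78], [0, 6, 79], [0, 1, 183], [0, 1, 177], [15, 5, 96], [45, 14, 37], [20, 17, 46], [15, 11, 48], [15, 10, 50], [30, 11, 46], [60, 7, 37], [18, 19, 66], [0, 0, 181], [0, 0, 178], [15, 8, 68], [0, 6, 79], [0, 6, 82], [20, 9, 84], [10, 11, 72], [30, 6, 46], [34, 17, 108]] [ 30  11 114]
```

View pics/topz.png

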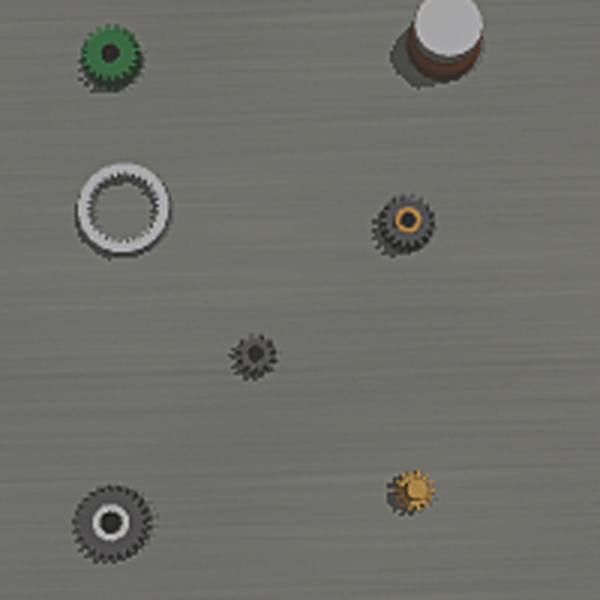

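Run:
```python
from h import *
ci=env.camera_info("top"); cs=env.camera_info("scene")
for n,x,y,z in(("ring",123.5,209,.016),("small",256,354,.022),("med",408,219,.022),("large",111,522,.022),("sun",416.5,489,.042)):
    u,v=225+x/3-.33,145+y/3-.33
    p=onplane(ci,u,v,z); print(n,np.round(p*1000,1), "scene px",np.round(proj(cs,p),1))
w=env.camera_info("wrist"); o=env.observe()
print(w); print("eye in tool",o['tool_rot'].T@(w['eye']-o['position'])); print(o['tool_rot'].T@w['rotation'])
```

```text
ring [654.  107.4  16. ] scene px [363.  279.2]
small [550.   18.4  22. ] scene px [348.9 218.3]
med [639.5 -87.3  22. ] scene px [268.4 225.6]
large [441.5 116.5  22. ] scene px [428.4 203.7]
sun [456.6 -83.8  42. ] scene px [328.6 163.5]
{'vertical_fov': 71.13485278090018, 'cx': 322.5506033559672, 'cy': 240.958282962013, 'eye': array([0.15260772, 0.53518492, 0.3732815 ]), 'rotation': array([[ 0.41383825,  0.86231123,  0.29181715],
       [ 0.91034724, -0.39115055, -0.13516342],
       [-0.00240849,  0.32159073, -0.94687571]])}
eye in tool [-0.14248569  0.00027523 -0.08369569]
[[ 1.12218909e-03 -3.21857817e-01  9.46787350e-01]
 [ 9.99997241e-01  2.31505629e-03 -3.98259475e-04]
 [-2.06368309e-03  9.46785185e-01  3.21859527e-01]]
```

Request:
play_rows(travel=[[2.8,-2.6,-0.5],[2.8,-2.6,-0.5],[2.8,-2.6,-0.5],[2.8,-2.6,-0.5],[2.8,-2.6,-0.5],[2.8,-2.6,-0.5],[2.8,-2.6,-0.5],[2.8,-2.6,-0.5],[2.8,-2.6,-0.5],[2.8,-2.6,-0.5],[2.8,-2.6,-0.5],[2.8,-2.6,-0.5]], rotation=[[0,0,0.036],[0,0,0.036],[0,0,0.036],[0,0,0.036],[0,0,0.036],[0,0,0.036],[0,0,0.036],[0,0,0.036],[0,0,0.036],[0,0,0.036],[0,0,0.036],[0,0,0.036]], claw=[8.5,8.5,8.5,8.5,8.5,8.5,8.5,8.5,8.5,8.5,8.5,8.5], squeeze=40)

```text
time_s: 1.1
position: [0.57, 0.1753, 0.1657]
tool_rot: [[-0.007, -0.036, 0.999], [-0.002, 0.999, 0.036], [-1.0, -0.002, -0.007]]
ft_force: [0.4, 0.4, 0.2]
grip_width: 0.0849
```

Request:
play_rows(travel=[[2.6,-2.5,-0.2],[2.4,-2.3,-0.2],[1.5,-1.5,-0.2],[0.5,-0.5,0],[0,0,0],[0,0,0]], rotation=[[0,0,-0.012],[0,0,-0.012],[0,0,-0.012],[0,0,0],[0,0,0],[0,0,0]], claw=[8.5,8.5,8.5,8.5,8.5,8.5])

```text
time_s: 1.6
position: [0.6455, 0.0968, 0.154]
tool_rot: [[-0.014, 0.007, 1.0], [-0.002, 1.0, -0.007], [-1.0, -0.002, -0.014]]
ft_force: [0.3, 0.7, 0.6]
grip_width: 0.0853
```

```bash
cat > snap.py <<'E'
import sys,json
from h import *
o=env.observe(); ci=env.camera_info("wrist"); im=env.get_image("wrist")
n=sys.argv[1]; cv2.imwrite(f"pics/{n}.png",im[:,:,::-1])
np.savez(f"{n}.npz",**ci)
print(np.round(o['position'],4),np.round(o['tool_rot'],3).tolist(),o['time_s'],np.round(o['ft_force'],1),round(o['grip_width'],4))
E
python3 snap.py w1
```

```text
[0.6455 0.0968 0.154 ] [[-0.014, 0.007, 1.0], [-0.002, 1.0, -0.007], [-1.0, -0.002, -0.014]] 1.6 [0.3 0.7 0.6] 0.0853
```

View pics/w1.png

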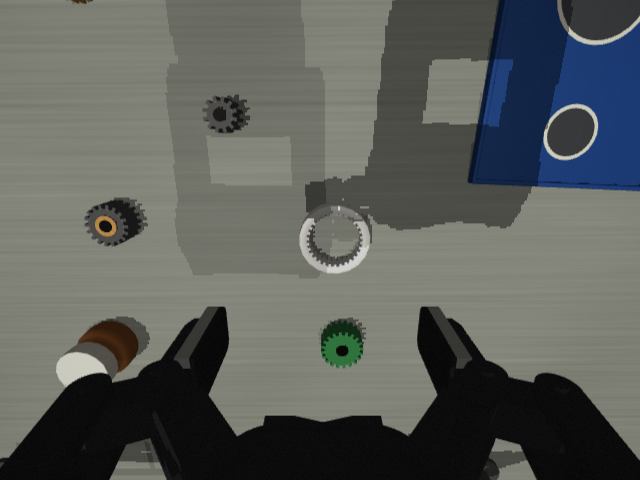

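Run:
```python
from h import *
im=cv2.imread("pics/w1.png"); ci=dict(np.load("w1.npz"))
c=im[195:285,290:380]; cv2.imwrite("pics/w1z.png",cv2.resize(c,None,fx=6,fy=6,interpolation=cv2.INTER_NEAREST))
for n,u,v,z in(("ring",335,239.5,.016),("med",105.5,226,.022),("small",220,115,.022),("bmed",571,132,.006)):
    print(n,np.round(onplane(ci,u,v,z)*1000,1))
```

```text
ring [653.9 107.8  16. ]
med [639.2 -88.2  22. ]
small [551.   18.3  22. ]
bmed [564.8 302.1   6. ]
```

View pics/w1z.png

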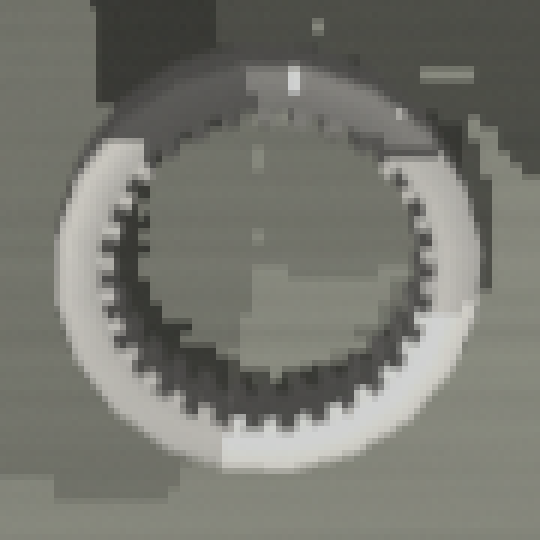

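Request:
play_rows(travel=[[0.4,0.5,-1.5],[0.4,0.5,-2.5],[0,0,-3],[0,0,-2.5],[0,0,-1.5],[0,0,-0.7],[0,0,0],[0,0,0]], rotation=[[0,-0.014,-0.007],[0,0,0],[0,0,0],[0,0,0],[0,0,0],[0,0,0],[0,0,0],[0,0,0]], claw=[8.5,8.5,8.5,8.5,8.5,8.5,8.5,8.5])

```text
time_s: 2.32
position: [0.6474, 0.1192, 0.0388]
tool_rot: [[0.007, -0.0, 1.0], [-0.001, 1.0, 0.0], [-1.0, -0.001, 0.007]]
ft_force: [-0.3, 0.5, -0.8]
grip_width: 0.0848
```

Request:
play_rows(travel=[[0,0,0],[0,0,0]], rotation=[[0,0,0],[0,0,0]], claw=[8.5,8.5])

```text
time_s: 2.48
position: [0.6478, 0.1202, 0.0413]
tool_rot: [[0.01, -0.002, 1.0], [-0.001, 1.0, 0.002], [-1.0, -0.001, 0.01]]
ft_force: [-0.7, 0.4, -0.0]
grip_width: 0.0846
```

Request:
play_rows(travel=[[0.6,-1.25,0]], rotation=[[0,0.01,0]], claw=[8.5])

```text
time_s: 2.57
position: [0.6533, 0.1094, 0.0425]
tool_rot: [[0.001, -0.004, 1.0], [-0.0, 1.0, 0.004], [-1.0, -0.0, 0.001]]
ft_force: [0.7, -0.1, -0.2]
grip_width: 0.0853
```

Request:
play_rows(travel=[[0,0,0]], rotation=[[0,0,0]], claw=[8.5])

```text
time_s: 2.65
position: [0.655, 0.1072, 0.0436]
tool_rot: [[0.003, -0.003, 1.0], [-0.001, 1.0, 0.003], [-1.0, -0.001, 0.003]]
ft_force: [0.3, -0.1, 0.3]
grip_width: 0.0848
```

Request:
play_rows(travel=[[0,0,0]], rotation=[[0,0,0]], claw=[8.5])

```text
time_s: 2.73
position: [0.6556, 0.1067, 0.0443]
tool_rot: [[0.004, -0.002, 1.0], [-0.001, 1.0, 0.002], [-1.0, -0.001, 0.004]]
ft_force: [-0.3, 0.2, -0.1]
grip_width: 0.0849
```

Request:
play_rows(travel=[[0,0,0]], rotation=[[0,0,0]], claw=[8.5])

```text
time_s: 2.82
position: [0.656, 0.1061, 0.0447]
tool_rot: [[0.005, -0.001, 1.0], [-0.001, 1.0, 0.001], [-1.0, -0.001, 0.005]]
ft_force: [-0.1, 0.5, -1.0]
grip_width: 0.0851
```

Request:
play_rows(travel=[[-0.2,0.15,-1.2],[0,0,-1.2],[0,0,-1.0],[0,0,-0.6],[0,0,-0.2]], rotation=[[0,0.005,0],[0,0,0],[0,0,0],[0,0,0],[0,0,0]], claw=[8.5,8.5,8.5,8.5,8.5])

```text
time_s: 3.23
position: [0.6531, 0.1078, -0.002]
tool_rot: [[-0.001, -0.001, 1.0], [-0.001, 1.0, 0.001], [-1.0, -0.001, -0.001]]
ft_force: [0.8, -1.0, 0.2]
grip_width: 0.0854
```

Request:
play_rows(travel=[[0.07,0,0],[0,0,0],[0,0,0],[0,0,0],[0,0,0],[0,0,0]], rotation=[[0,0,0],[0,0,0],[0,0,0],[0,0,0],[0,0,0],[0,0,0]], claw=[6,5.8,5.8,5.8,5.8,5.8], squeeze=40)

```text
time_s: 3.73
position: [0.6536, 0.108, -0.0026]
tool_rot: [[-0.003, -0.001, 1.0], [-0.001, 1.0, 0.001], [-1.0, -0.001, -0.003]]
ft_force: [-0.3, 0.9, -1.6]
grip_width: 0.0617
```

Request:
play_rows(travel=[[0,0,0.5],[0,0,1.2],[0,0,1.5],[0,0,1],[0,0,0],[0,0,0]], rotation=[[0,0,0],[0,0,0],[0,0,0],[0,0,0],[0,0,0],[0,0,0]], claw=[5.8,5.8,5.8,5.8,5.8,5.8])

```text
time_s: 4.23
position: [0.6535, 0.108, 0.0438]
tool_rot: [[-0.002, -0.001, 1.0], [-0.001, 1.0, 0.001], [-1.0, -0.001, -0.002]]
ft_force: [-0.4, 0.3, -1.3]
grip_width: 0.0622
```

```bash
python3 snap.py w2
```

```text
[0.6535 0.108  0.0438] [[-0.002, -0.001, 1.0], [-0.001, 1.0, 0.001], [-1.0, -0.001, -0.002]] 4.2333 [-0.4  0.3 -1.3] 0.0622
```

View pics/w2.png

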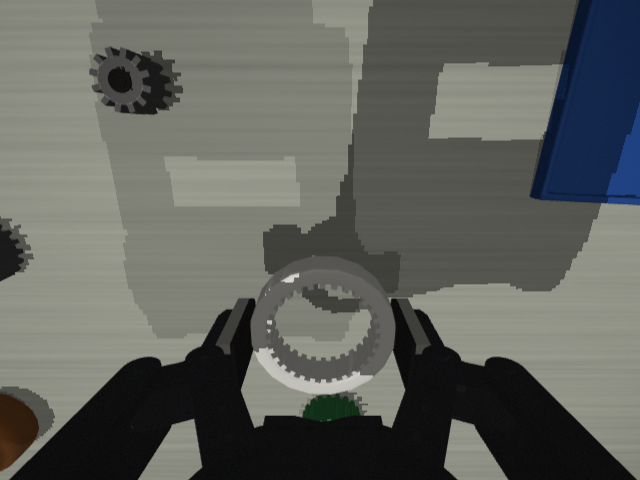

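Request:
play_rows(travel=[[-0.8,0.8,2.5],[-1.8,1.9,2.5],[-2.5,2.7,1.5],[-2.5,2.7,0.8],[-2.5,2.7,0.5],[-2.5,2.7,0],[-2.5,2.7,0],[-1.8,1.9,0],[-1,1,0],[0,0,0],[0,0,0]], rotation=[[0,0,0],[0,0,0],[0,0,0],[0,0,0],[0,0,0],[0,0,0],[0,0,0],[0,0,0],[0,0,0],[0,0,0],[0,0,0]], claw=[5.8,5.8,5.8,5.8,5.8,5.8,5.8,5.8,5.8,5.8,5.8])

```text
time_s: 5.2
position: [0.463, 0.3038, 0.1193]
tool_rot: [[-0.01, 0.002, 1.0], [-0.001, 1.0, -0.002], [-1.0, -0.001, -0.01]]
ft_force: [-0.1, -0.7, -1.7]
grip_width: 0.0622
```

```bash
python3 snap.py w3
```

```text
[0.463  0.3038 0.1193] [[-0.01, 0.002, 1.0], [-0.001, 1.0, -0.002], [-1.0, -0.001, -0.01]] 5.2 [-0.1 -0.7 -1.7] 0.0622
```

View pics/w3.png

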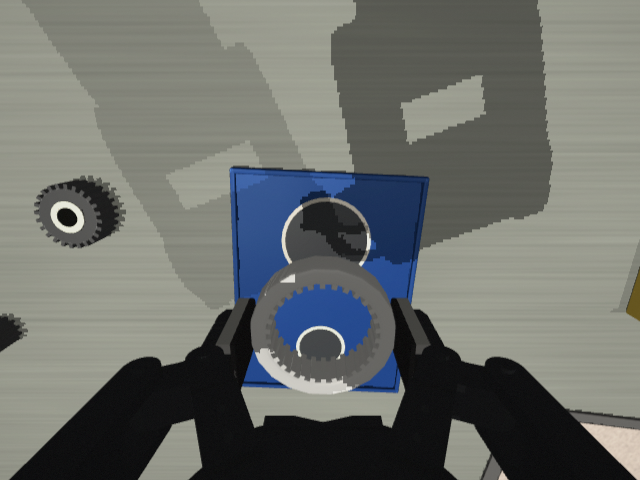

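Run:
```python
from h import *
im=cv2.imread("pics/w3.png"); ci=dict(np.load("w3.npz"))
# white pixels of arc above v=258
hsv=cv2.cvtColor(im,cv2.COLOR_BGR2HSV).astype(int)
m=np.zeros(im.shape[:2],bool); sub=hsv[190:262,275:380]
m[190:262,275:380]=(sub[:,:,1]<60)&(sub[:,:,2]>110)
v,u=np.nonzero(m)
P=np.array([onplane(ci,a,b,.006)[:2] for a,b in zip(u,v)])*1000
def fit(P):
    A=np.c_[2*P,np.ones(len(P))]; s=np.linalg.lstsq(A,(P**2).sum(1),rcond=None)[0]; r=np.sqrt(s[2]+s[0]**2+s[1]**2); return s[:2],r
for _ in range(4):
    c,r=fit(P); d=abs(np.hypot(*(P-c).T)-r); P=P[d<2.5]
print(c,r,len(P),d.max())
for u,v in((326.5,238),(320.5,346)): print(onplane(ci,u,v,.006)*1000)
```

```text
[465.46159476 306.70656885] 34.390103213083975 592 1.8832372746413526
[462.70340267 307.22499324   6.        ]
[564.39313652 302.25514705   6.        ]
```

Request:
play_rows(travel=[[0.2,0.3,-1.2],[0,0,-2],[0,0,-2.2],[0,0,-1.8],[0,0,-1],[0,0,-0.5],[0,0,0],[0,0,0]], rotation=[[0,-0.01,0],[0,0,0],[0,0,0],[0,0,0],[0,0,0],[0,0,0],[0,0,0],[0,0,0]], claw=[5.8,5.8,5.8,5.8,5.8,5.8,5.8,5.8])

```text
time_s: 5.92
position: [0.4732, 0.3, 0.0279]
tool_rot: [[0.004, 0.013, 1.0], [-0.001, 1.0, -0.013], [-1.0, -0.001, 0.004]]
ft_force: [0.4, -0.7, -1.5]
grip_width: 0.062
```

Request:
play_rows(travel=[[-0.65,0.6,-0.4],[0,0,-0.3],[0,0,-0.2],[0,0,0]], rotation=[[0,0.004,0.01],[0,0,0],[0,0,0],[0,0,0]], claw=[5.8,5.8,5.8,5.8])

```text
time_s: 6.25
position: [0.4677, 0.3065, 0.0201]
tool_rot: [[0.004, 0.003, 1.0], [0.0, 1.0, -0.003], [-1.0, 0.0, 0.004]]
ft_force: [0.1, 0.1, -1.8]
grip_width: 0.0622
```

Request:
play_rows(travel=[[-0.25,0.07,-0.5],[0,0,-0.5],[0,0,-0.35],[0,0,-0.1]], rotation=[[0,0.004,0],[0,0,0],[0,0,0],[0,0,0]], claw=[5.8,5.8,5.8,5.8])

```text
time_s: 6.58
position: [0.4652, 0.3077, 0.0051]
tool_rot: [[0.001, 0.002, 1.0], [0.001, 1.0, -0.002], [-1.0, 0.001, 0.001]]
ft_force: [0.1, 0.2, -2.1]
grip_width: 0.062
```

Request:
play_rows(travel=[[0,-0.05,-0.12],[0,0,-0.05],[0,0,0]], rotation=[[0,0,0],[0,0,0],[0,0,0]], claw=[5.8,5.8,5.8])

```text
time_s: 6.83
position: [0.465, 0.3071, 0.003]
tool_rot: [[0.001, 0.002, 1.0], [0.0, 1.0, -0.002], [-1.0, 0.0, 0.001]]
ft_force: [-1.3, 1.7, -0.2]
grip_width: 0.0622
```

Touching down (the weight has come off the wrist). Releasing and lifting.

Request:
play_rows(travel=[[0,0,0],[0,0,0],[0,0,0],[0,0,0.1],[0,0,1],[0,0,2],[0,0,3],[0,0,3],[0,0,2],[0,0,1],[0,0,0],[0,0,0]], rotation=[[0,0,0],[0,0,0],[0,0,0],[0,0,0],[0,0,0],[0,0,0],[0,0,0],[0,0,0],[0,0,0],[0,0,0],[0,0,0],[0,0,0]], claw=[7,7.5,7.5,7.5,7.5,7.5,7.5,7.5,7.5,7.5,7.5,7.5])

```text
time_s: 7.83
position: [0.4649, 0.3069, 0.1355]
tool_rot: [[0.005, 0.002, 1.0], [0.002, 1.0, -0.002], [-1.0, 0.002, 0.005]]
ft_force: [-0.7, -0.1, -0.3]
grip_width: 0.0753
```

```bash
python3 snap.py w4
```

```text
[0.4649 0.3069 0.1355] [[0.005, 0.002, 1.0], [0.002, 1.0, -0.002], [-1.0, 0.002, 0.005]] 7.8333 [-0.7 -0.1 -0.3] 0.0753
```

View pics/w4.png

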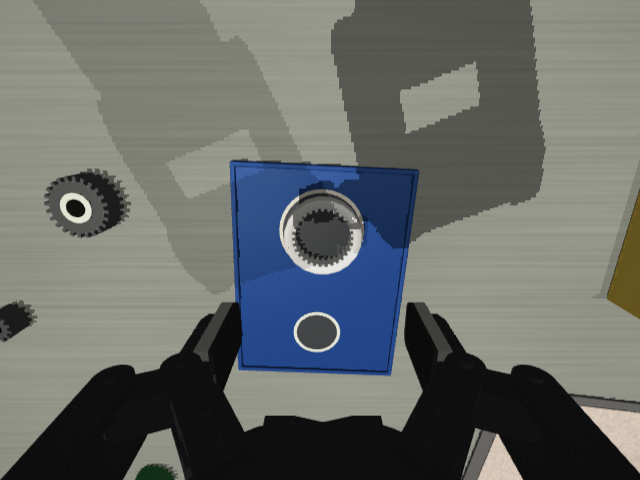

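Run:
```python
from h import *
im=cv2.imread("pics/w4.png"); ci=dict(np.load("w4.npz"))
c=im[175:285,265:380]; cv2.imwrite("pics/w4z.png",cv2.resize(c,None,fx=5,fy=5,interpolation=cv2.INTER_NEAREST))
# expected projections if centred
for nm,cx,cy,z,r in(("ringtop",465.4,307.1,.022,.032),("outline",465.6,307.2,.006,.0344)):
    for dx,dy in((r,0),(-r,0),(0,r),(0,-r)):
        u,v=proj(ci,[cx/1000+dx,cy/1000+dy,z]); print(nm,dx,dy,np.round([(u-265)*5,(v-175)*5],0))
```

```text
ringtop 0.032 0 [284. 492.]
ringtop -0.032 0 [284. 113.]
ringtop 0 0.032 [484. 309.]
ringtop 0 -0.032 [ 85. 310.]
outline 0.0344 0 [285. 467.]
outline -0.0344 0 [285.  79.]
outline 0 0.0344 [488. 281.]
outline 0 -0.0344 [ 82. 281.]
```

View pics/w4z.png

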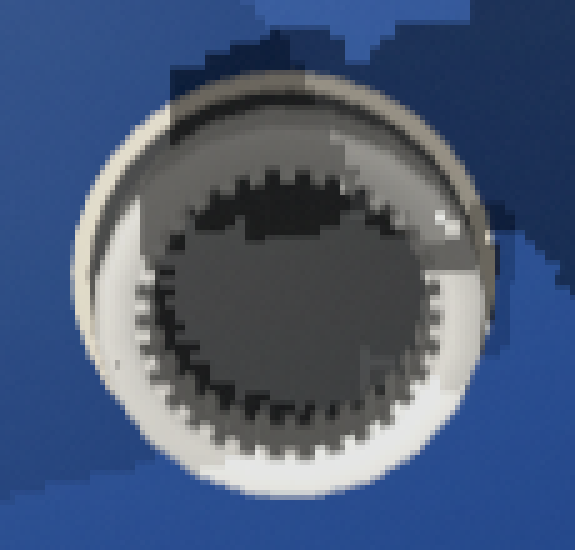

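Request:
play_rows(travel=[[0,-2,0],[0,-3.2,0],[0,-3.7,0],[0,-3.7,0],[0,-3.7,0],[0,-3.7,0],[0,-3.7,0],[0,-3.7,0],[0,-3.7,0],[0,-3.5,0],[0,-2,0],[0,-1,0]], rotation=[[0,0,0],[0,0,0],[0,0,0],[0,0,0],[0,0,0],[0,0,0],[0,0,0],[0,0,0],[0,0,0],[0,0,0],[0,0,0],[0,0,0]], claw=[7,7,5,5,5,5,5,5,5,5,5,5])

```text
time_s: 8.88
position: [0.456, -0.0829, 0.1243]
tool_rot: [[-0.014, -0.004, 1.0], [0.005, 1.0, 0.004], [-1.0, 0.005, -0.014]]
ft_force: [-0.1, 0.5, 0.2]
grip_width: 0.0499
```

Request:
play_rows(travel=[[0,0,0],[0,0,0]], rotation=[[0,0,0],[0,0,0]], claw=[5,5])

```text
time_s: 9.05
position: [0.4552, -0.085, 0.1226]
tool_rot: [[-0.018, 0.0, 1.0], [0.006, 1.0, -0.0], [-1.0, 0.006, -0.018]]
ft_force: [0.1, 0.6, 0.2]
grip_width: 0.0502
```

```bash
python3 snap.py w5
```

```text
[ 0.4552 -0.085   0.1226] [[-0.018, 0.0, 1.0], [0.006, 1.0, -0.0], [-1.0, 0.006, -0.018]] 9.05 [0.1 0.6 0.2] 0.0502
```

View pics/w5.png

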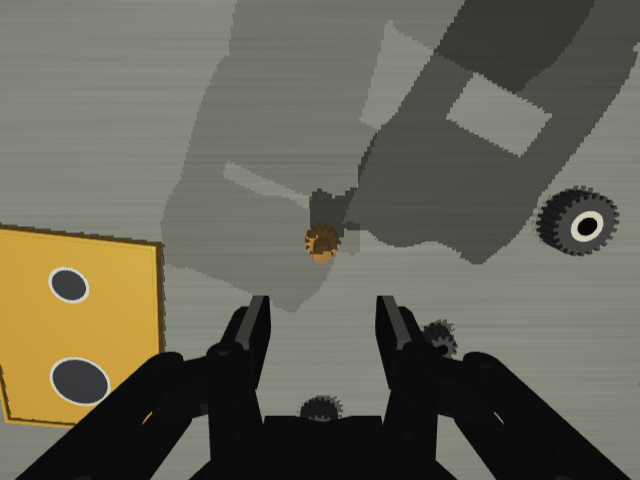

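Run:
```python
from h import *
im=cv2.imread("pics/w5.png"); ci=dict(np.load("w5.npz"))
c=im[210:280,285:365]; cv2.imwrite("pics/w5z.png",cv2.resize(c,None,fx=7,fy=7,interpolation=cv2.INTER_NEAREST))
for n,u,v,z in(("suntop",321,254,.042),("large",587.5,226.5,.022),("yl",79.5,381,.006),("ys",68.5,285,.006)): print(n,onplane(ci,u,v,z)*1000)
```

```text
suntop [455.74894705 -85.0552017   42.        ]
large [440.86457071 116.96423891  22.        ]
yl [ 595.21881155 -311.01900553    6.        ]
ys [ 496.73224508 -298.84241131    6.        ]
```

View pics/w5z.png

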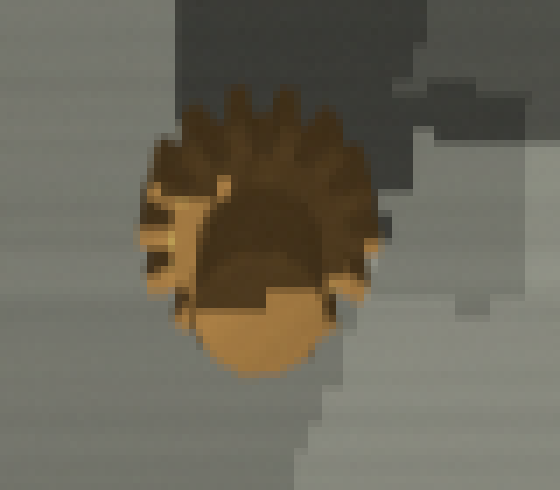

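Request:
play_rows(travel=[[0.1,0.1,-0.6],[0,0,-1.2],[0,0,-1.6],[0,0,-1.6],[0,0,-1.2],[0,0,-0.8],[0,0,-0.3],[0,0,0]], rotation=[[-0.006,-0.016,0],[0,0,0],[0,0,0],[0,0,0],[0,0,0],[0,0,0],[0,0,0],[0,0,0]], claw=[5,5,5,5,5,5,5,5])

```text
time_s: 9.77
position: [0.4556, -0.0745, 0.0458]
tool_rot: [[-0.003, -0.012, 1.0], [0.002, 1.0, 0.012], [-1.0, 0.002, -0.002]]
ft_force: [0.9, -0.0, 0.9]
grip_width: 0.05
```

Request:
play_rows(travel=[[0.05,-0.8,0],[0,0,0],[0,0,0]], rotation=[[-0.002,-0.002,-0.01],[0,0,0],[0,0,0]], claw=[5,5,5])

```text
time_s: 10.02
position: [0.4568, -0.0827, 0.0469]
tool_rot: [[0.001, -0.002, 1.0], [-0.001, 1.0, 0.002], [-1.0, -0.001, 0.001]]
ft_force: [-0.1, 0.1, 0.7]
grip_width: 0.0502
```

Request:
play_rows(travel=[[0,-0.12,-0.7],[0,0,-0.8],[0,0,-0.6],[0,0,-0.3],[0,0,0]], rotation=[[0,0,0],[0,0,0],[0,0,0],[0,0,0],[0,0,0]], claw=[5,5,5,5,5])

```text
time_s: 10.43
position: [0.4573, -0.0847, 0.0214]
tool_rot: [[0.004, -0.001, 1.0], [-0.002, 1.0, 0.001], [-1.0, -0.002, 0.004]]
ft_force: [0.7, -0.3, 0.2]
grip_width: 0.0498
```

Request:
play_rows(travel=[[-0.06,0.05,0],[0,0,0],[0,0,0],[0,0,0],[0,0,0],[0,0,0],[0,0,0]], rotation=[[0.002,0.003,0],[0,0,0],[0,0,0],[0,0,0],[0,0,0],[0,0,0],[0,0,0]], claw=[3,1.1,1.1,1.1,1.1,1.1,1.1], squeeze=40)

```text
time_s: 11.02
position: [0.4565, -0.0839, 0.0212]
tool_rot: [[-0.0, -0.001, 1.0], [0.001, 1.0, 0.001], [-1.0, 0.001, -0.0]]
ft_force: [0.2, -0.2, -0.4]
grip_width: 0.0126
```

Request:
play_rows(travel=[[0,0,0.8],[0,0.5,1.8],[0,1.5,2.2],[0,2.5,2],[0,3.3,1],[0,3.6,0.5],[0,3.6,0],[0,3.6,0],[0,3.6,0],[0,3.6,0],[0,3.6,0],[0,3.5,0]], rotation=[[0,0,0],[0,0,0],[0,0,0],[0,0,0],[0,0,0],[0,0,0],[0,0,0],[0,0,0],[0,0,0],[0,0,0],[0,0,0],[0,0,0]], claw=[1.1,1.1,1.1,1.1,1.1,1.1,1.1,1.1,1.1,1.1,1.1,1.1])

```text
time_s: 12.02
position: [0.4549, 0.2541, 0.1161]
tool_rot: [[0.007, 0.01, 1.0], [0.001, 1.0, -0.01], [-1.0, 0.001, 0.007]]
ft_force: [1.6, 0.2, -1.6]
grip_width: 0.0122
```

Request:
play_rows(travel=[[0.3,2,0],[0.3,1,0],[0,0.4,0],[0,0,0],[0,0,0]], rotation=[[0,0.007,0.01],[0,0,0],[0,0,0],[0,0,0],[0,0,0]], claw=[1.1,1.1,1.1,1.1,1.1])

```text
time_s: 12.43
position: [0.4592, 0.2946, 0.118]
tool_rot: [[0.001, -0.007, 1.0], [0.002, 1.0, 0.007], [-1.0, 0.002, 0.002]]
ft_force: [-0.4, -0.0, -2.5]
grip_width: 0.0123
```

```bash
python3 snap.py w6
```

```text
[0.4592 0.2946 0.118 ] [[0.001, -0.007, 1.0], [0.002, 1.0, 0.007], [-1.0, 0.002, 0.002]] 12.4333 [-0.4 -0.  -2.5] 0.0123
```

View pics/w6.png

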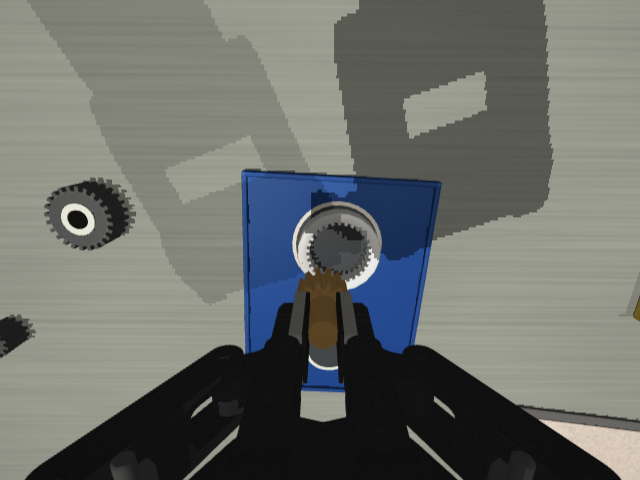

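Request:
play_rows(travel=[[0.5,1.0,-0.5],[0,0.1,-1.2],[0,0,-1.5],[0,0,-1.2],[0,0,-0.6],[0,0,0],[0,0,0]], rotation=[[-0.001,0.002,-0.006],[0,0,0],[0,0,0],[0,0,0],[0,0,0],[0,0,0],[0,0,0]], claw=[1.1,1.1,1.1,1.1,1.1,1.1,1.1])

```text
time_s: 13.07
position: [0.4676, 0.3016, 0.066]
tool_rot: [[0.0, 0.012, 1.0], [0.001, 1.0, -0.012], [-1.0, 0.001, 0.0]]
ft_force: [0.5, 0.2, -1.0]
grip_width: 0.0124
```

Request:
play_rows(travel=[[-0.1,0.5,-0.5],[0,0,-0.5],[0,0,-0.3],[0,0,0]], rotation=[[0,0,0.01],[0,0,0],[0,0,0],[0,0,0]], claw=[1.1,1.1,1.1,1.1])

```text
time_s: 13.4
position: [0.4677, 0.3072, 0.0534]
tool_rot: [[0.003, 0.001, 1.0], [0.002, 1.0, -0.001], [-1.0, 0.002, 0.003]]
ft_force: [0.1, -1.2, -2.1]
grip_width: 0.0123
```

Request:
play_rows(travel=[[-0.15,0.02,-0.5],[0,0,-0.6],[0,0,-0.5],[0,0,-0.3],[0,0,-0.1]], rotation=[[-0.002,0.003,0],[0,0,0],[0,0,0],[0,0,0],[0,0,0]], claw=[1.1,1.1,1.1,1.1,1.1])

```text
time_s: 13.82
position: [0.4661, 0.3076, 0.0318]
tool_rot: [[0.001, 0.001, 1.0], [-0.0, 1.0, -0.001], [-1.0, -0.0, 0.001]]
ft_force: [-0.7, -0.2, -2.3]
grip_width: 0.0123
```

Request:
play_rows(travel=[[0,0,-0.25],[0,0,-0.15],[0,0,-0.08],[0,0,0]], rotation=[[0,0,0],[0,0,0],[0,0,0],[0,0,0]], claw=[1.1,1.1,1.1,1.1])

```text
time_s: 14.15
position: [0.4664, 0.3076, 0.0271]
tool_rot: [[0.001, 0.001, 1.0], [0.0, 1.0, -0.001], [-1.0, 0.0, 0.001]]
ft_force: [0.6, 0.2, -1.6]
grip_width: 0.0124
```

Request:
play_rows(travel=[[0,0,-0.05],[0,0,0],[0,0,0],[0,0,0],[0,0,0],[0,0,1],[0,0,2],[0,0,3],[0,0,3],[0,0,1.5],[0,0,0],[0,0,0]], rotation=[[0,0,0],[0,0,0],[0,0,0],[0,0,0],[0,0,0],[0,0,0],[0,0,0],[0,0,0],[0,0,0],[0,0,0],[0,0,0],[0,0,0]], claw=[1.1,2,3,4,4,4,4,4,4,4,4,4])

```text
time_s: 15.15
position: [0.4659, 0.3074, 0.1398]
tool_rot: [[0.003, 0.001, 1.0], [0.001, 1.0, -0.001], [-1.0, 0.001, 0.003]]
ft_force: [-0.4, 0.0, -1.0]
grip_width: 0.0402
```

```bash
python3 snap.py w7
```

```text
[0.4659 0.3074 0.1398] [[0.003, 0.001, 1.0], [0.001, 1.0, -0.001], [-1.0, 0.001, 0.003]] 15.15 [-0.4  0.  -1. ] 0.0402
```

View pics/w7.png

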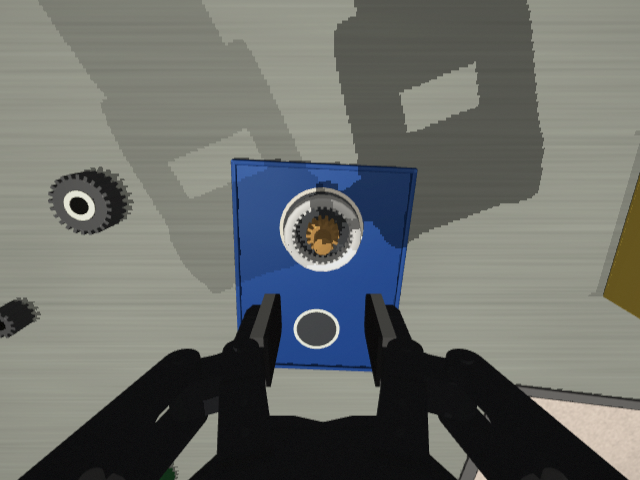

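Request:
play_rows(travel=[[0.8,-1.7,0],[1.3,-3,0],[1.5,-3.6,0],[1.6,-3.6,0],[1.6,-3.6,0],[1.6,-3.6,0],[1.6,-3.6,0],[1.6,-3.6,0],[1.6,-3.6,0],[1.6,-3.6,0],[1.5,-3,0],[1,-1.5,0]], rotation=[[0,0,0],[0,0,0],[0,0,0],[0,0,0],[0,0,0],[0,0,0],[0,0,0],[0,0,0],[0,0,0],[0,0,0],[0,0,0],[0,0,0]], claw=[6,6.5,6.5,6.5,6.5,6.5,6.5,6.5,6.5,6.5,6.5,6.5])

```text
time_s: 16.2
position: [0.6348, -0.0882, 0.1236]
tool_rot: [[-0.024, -0.007, 1.0], [0.004, 1.0, 0.007], [-1.0, 0.004, -0.024]]
ft_force: [-1.2, 0.6, -0.6]
grip_width: 0.0646
```

Request:
play_rows(travel=[[0,0,0],[0,0,0]], rotation=[[0,0,0],[0,0,0]], claw=[6.5,6.5])

```text
time_s: 16.37
position: [0.635, -0.0924, 0.1197]
tool_rot: [[-0.029, -0.001, 1.0], [0.005, 1.0, 0.002], [-1.0, 0.005, -0.029]]
ft_force: [-0.2, -0.0, 0.0]
grip_width: 0.065
```

```bash
python3 snap.py w8
```

```text
[ 0.635  -0.0924  0.1197] [[-0.029, -0.001, 1.0], [0.005, 1.0, 0.002], [-1.0, 0.005, -0.029]] 16.3667 [-0.2 -0.   0. ] 0.065
```

View pics/w8.png

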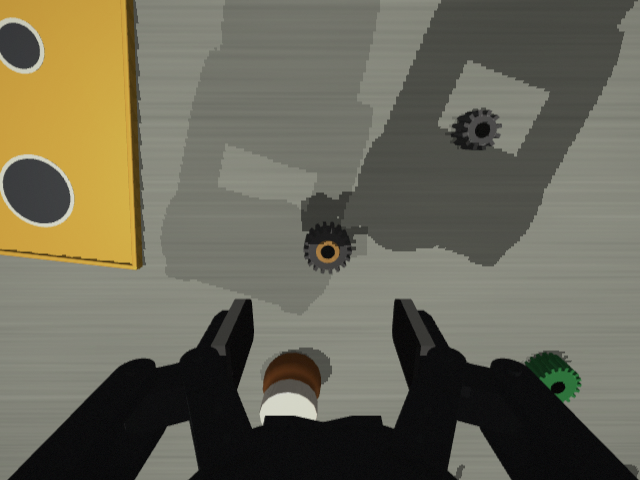

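Run:
```python
from h import *
ci=dict(np.load("w8.npz"))
for n,u,v,z in(("med",328,251.7,.022),("small",482.3,129.8,.022),("yl",38,190.5,.006),("jar",289,407,.05)): print(n,np.round(onplane(ci,u,v,z)*1000,1))
```

```text
med [638.8 -87.3  22. ]
small [550.  18.  22.]
yl [ 595.1 -310.     6. ]
jar [ 758.6 -117.6   50. ]
```

Request:
play_rows(travel=[[0.3,0.3,-0.6],[0,0,-1.2],[0,0,-1.6],[0,0,-1.6],[0,0,-1.2],[0,0,-0.8],[0,0,-0.3],[0,0,0]], rotation=[[-0.005,-0.026,0],[0,0,0],[0,0,0],[0,0,0],[0,0,0],[0,0,0],[0,0,0],[0,0,0]], claw=[6.5,6.5,6.5,6.5,6.5,6.5,6.5,6.5])

```text
time_s: 17.08
position: [0.6331, -0.0771, 0.0421]
tool_rot: [[-0.008, -0.013, 1.0], [0.003, 1.0, 0.013], [-1.0, 0.003, -0.008]]
ft_force: [0.4, -0.2, 0.5]
grip_width: 0.0651
```

Request:
play_rows(travel=[[0.55,-0.85,0],[0,0,0],[0,0,0]], rotation=[[-0.003,-0.006,-0.01],[0,0,0],[0,0,0]], claw=[6.5,6.5,6.5])

```text
time_s: 17.33
position: [0.6396, -0.0855, 0.0437]
tool_rot: [[0.001, -0.003, 1.0], [-0.001, 1.0, 0.003], [-1.0, -0.001, 0.001]]
ft_force: [-0.3, -0.1, -0.2]
grip_width: 0.0648
```

Request:
play_rows(travel=[[-0.05,-0.15,-1],[0,0,-1.2],[0,0,-0.9],[0,0,-0.5],[0,0,-0.2],[0,0,0]], rotation=[[0,0,0],[0,0,0],[0,0,0],[0,0,0],[0,0,0],[0,0,0]], claw=[6.5,6.5,6.5,6.5,6.5,6.5])

```text
time_s: 17.83
position: [0.639, -0.0878, 0.002]
tool_rot: [[0.001, -0.002, 1.0], [-0.001, 1.0, 0.002], [-1.0, -0.001, 0.001]]
ft_force: [-1.4, 0.1, 0.0]
grip_width: 0.0649
```

Request:
play_rows(travel=[[0,0.03,0],[0,0,0],[0,0,0],[0,0,0],[0,0,0],[0,0,0]], rotation=[[0,0,0],[0,0,0],[0,0,0],[0,0,0],[0,0,0],[0,0,0]], claw=[4.5,3.1,3.1,3.1,3.1,3.1], squeeze=35)

```text
time_s: 18.33
position: [0.6396, -0.0874, 0.003]
tool_rot: [[0.003, -0.002, 1.0], [-0.002, 1.0, 0.002], [-1.0, -0.002, 0.003]]
ft_force: [0.1, -0.6, 0.2]
grip_width: 0.0348
```

Request:
play_rows(travel=[[0,0,0.8],[0,0.5,1.8],[-0.2,1.5,2.2],[-0.5,2.5,2],[-0.7,3.3,1],[-0.7,3.6,0.5],[-0.7,3.6,0],[-0.7,3.6,0],[-0.7,3.6,0],[-0.7,3.6,0],[-0.7,3.6,0],[-0.7,3.5,0]], rotation=[[0,0,0],[0,0,0],[0,0,0],[0,0,0],[0,0,0],[0,0,0],[0,0,0],[0,0,0],[0,0,0],[0,0,0],[0,0,0],[0,0,0]], claw=[3.1,3.1,3.1,3.1,3.1,3.1,3.1,3.1,3.1,3.1,3.1,3.1])

```text
time_s: 19.33
position: [0.5744, 0.2474, 0.0985]
tool_rot: [[0.013, 0.01, 1.0], [-0.002, 1.0, -0.01], [-1.0, -0.002, 0.013]]
ft_force: [0.6, -0.3, 0.2]
grip_width: 0.0347
```

Request:
play_rows(travel=[[-0.4,2,0],[-0.2,1.3,0],[0,0.7,0],[0,0,0],[0,0,0]], rotation=[[0.002,0.012,0.01],[0,0,0],[0,0,0],[0,0,0],[0,0,0]], claw=[3.1,3.1,3.1,3.1,3.1])

```text
time_s: 19.75
position: [0.5652, 0.2969, 0.1017]
tool_rot: [[0.004, -0.01, 1.0], [0.002, 1.0, 0.01], [-1.0, 0.002, 0.004]]
ft_force: [-0.2, 0.3, -0.8]
grip_width: 0.0345
```

```bash
python3 snap.py w9
```

```text
[0.5652 0.2969 0.1017] [[0.004, -0.01, 1.0], [0.002, 1.0, 0.01], [-1.0, 0.002, 0.004]] 19.75 [-0.2  0.3 -0.8] 0.0345
```

View pics/w9.png

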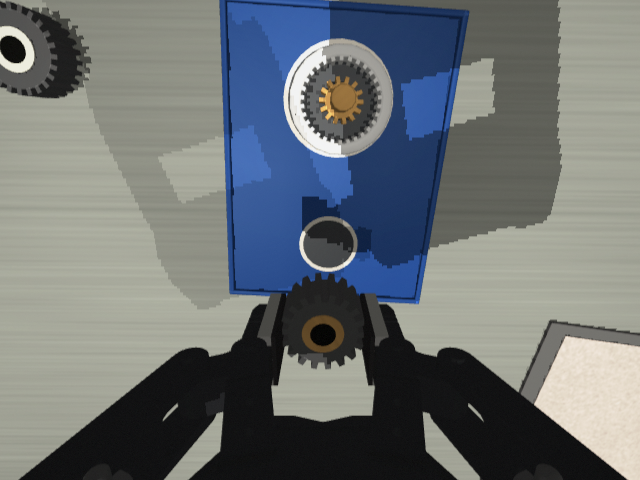

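Run:
```python
from h import *
ci=dict(np.load("w9.npz"))
for n,u,v,z in(("outl",328.5,244,.006),("held",322.7,335,.1207),("suntop",343,97,.048),("large",12.5,49.5,.022)): print(n,np.round(onplane(ci,u,v,z)*1000,1))
```

```text
outl [565.2 302.1   6. ]
held [566.2 297.6 120.7]
suntop [466.4 307.4  48. ]
large [441.2 115.   22. ]
```

Request:
play_rows(travel=[[0,0.7,-0.6],[0,0.1,-1.2],[0,0,-1.5],[0,0,-1.4],[0,0,-1],[0,0,-0.4],[0,0,0],[0,0,0]], rotation=[[-0.002,0.004,-0.01],[0,0,0],[0,0,0],[0,0,0],[0,0,0],[0,0,0],[0,0,0],[0,0,0]], claw=[3.1,3.1,3.1,3.1,3.1,3.1,3.1,3.1])

```text
time_s: 20.47
position: [0.5681, 0.2999, 0.0372]
tool_rot: [[-0.001, 0.014, 1.0], [-0.001, 1.0, -0.014], [-1.0, -0.001, -0.001]]
ft_force: [0.7, -0.1, -0.8]
grip_width: 0.0346
```

Request:
play_rows(travel=[[-0.25,0.18,-0.6],[0,0,-0.6],[0,0,-0.5],[0,0,-0.3],[0,0,0]], rotation=[[0,0,0.012],[0,0,0],[0,0,0],[0,0,0],[0,0,0]], claw=[3.1,3.1,3.1,3.1,3.1])

```text
time_s: 20.88
position: [0.5662, 0.302, 0.0173]
tool_rot: [[0.003, 0.001, 1.0], [0.0, 1.0, -0.001], [-1.0, 0.0, 0.003]]
ft_force: [0.4, 0.0, 0.3]
grip_width: 0.035
```

Request:
play_rows(travel=[[-0.1,0,-0.35],[0,0,-0.35],[0,0,-0.12],[0,0,-0.03]], rotation=[[0,0.003,0],[0,0,0],[0,0,0],[0,0,0]], claw=[3.1,3.1,3.1,3.1])

```text
time_s: 21.22
position: [0.5653, 0.3022, 0.0082]
tool_rot: [[-0.0, 0.001, 1.0], [0.0, 1.0, -0.001], [-1.0, 0.0, -0.0]]
ft_force: [-0.3, -0.1, -0.3]
grip_width: 0.035
```

Request:
play_rows(travel=[[0,0,0],[0,0,0],[0,0,0],[0,0,0.1],[0,0,1],[0,0,2],[0,0,3],[0,0,3],[0,0,2],[0,0,1],[0,0,0],[0,0,0]], rotation=[[0,0,0],[0,0,0],[0,0,0],[0,0,0],[0,0,0],[0,0,0],[0,0,0],[0,0,0],[0,0,0],[0,0,0],[0,0,0],[0,0,0]], claw=[5,6,6,6,6,6,6,6,6,6,6,6])

```text
time_s: 22.22
position: [0.5645, 0.3019, 0.1406]
tool_rot: [[0.003, 0.001, 1.0], [0.001, 1.0, -0.001], [-1.0, 0.001, 0.003]]
ft_force: [-0.3, -1.0, 0.8]
grip_width: 0.0601
```

```bash
python3 snap.py w10
```

```text
[0.5645 0.3019 0.1406] [[0.003, 0.001, 1.0], [0.001, 1.0, -0.001], [-1.0, 0.001, 0.003]] 22.2167 [-0.3 -1.   0.8] 0.0601
```

View pics/w10.png

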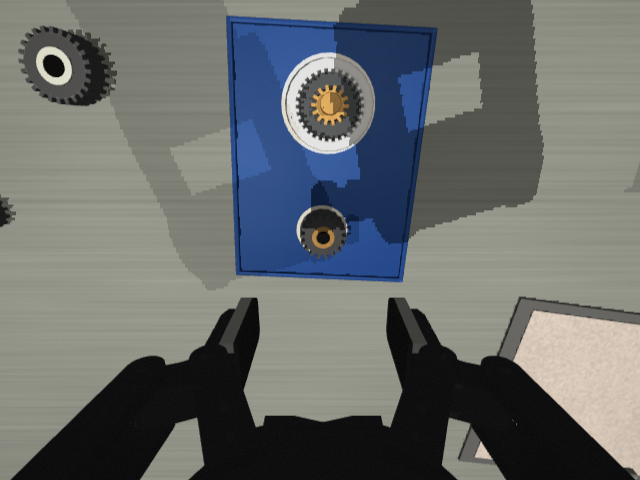

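Request:
play_rows(travel=[[-0.8,-1,0],[-1.6,-2.4,0],[-2.1,-3.2,0],[-2.2,-3.4,0],[-2.2,-3.4,0],[-1.7,-2.6,-0.5],[-1,-1.5,-0.5],[-0.3,-0.4,0],[0,0,0],[0,0,0]], rotation=[[0,0,0],[0,0,0],[0,0,0],[0,0,0],[0,0,0],[0,0,0],[0,0,0],[0,0,0],[0,0,0],[0,0,0]], claw=[7,7.5,7.5,7.5,7.5,7.5,7.5,7.5,7.5,7.5])

```text
time_s: 23.1
position: [0.4348, 0.1175, 0.1212]
tool_rot: [[-0.012, -0.001, 1.0], [0.0, 1.0, 0.001], [-1.0, 0.0, -0.012]]
ft_force: [0.4, 0.1, -0.5]
grip_width: 0.0755
```

```bash
python3 snap.py w11
python3 - <<'E'
from h import *
ci=dict(np.load("w10.npz"))
for n,u,v,z in(("med",322.7,237.5,.028),("suntop",329.5,103.5,.048)): print(n,np.round(onplane(ci,u,v,z)*1000,1))
E
```

```text
[0.4348 0.1175 0.1212] [[-0.012, -0.001, 1.0], [0.0, 1.0, 0.001], [-1.0, 0.0, -0.012]] 23.1 [ 0.4  0.1 -0.5] 0.0755
med [565.  302.6  28. ]
suntop [466.8 306.9  48. ]
```

View pics/w11.png

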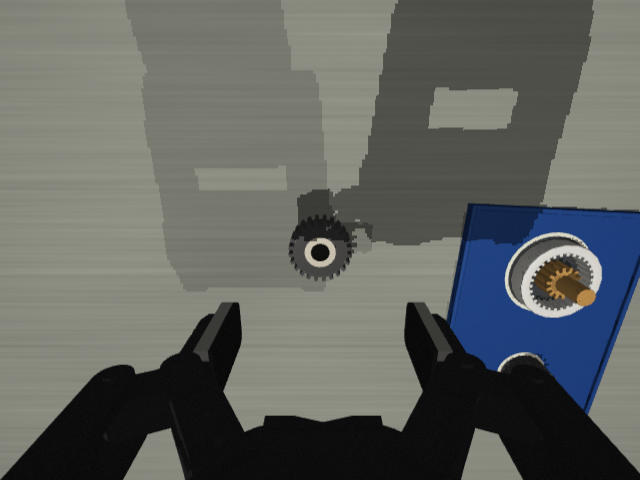

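Run:
```python
from h import *
ci=dict(np.load("w11.npz"))
print(np.round(onplane(ci,319.8,252.2,.022)*1000,1))
```

```text
[441.2 116.   22. ]
```

Request:
play_rows(travel=[[0.5,-0.2,-0.6],[0,0,-1.2],[0,0,-1.5],[0,0,-1.5],[0,0,-1.2],[0,0,-0.7],[0,0,-0.2],[0,0,0]], rotation=[[0,-0.012,0],[0,0,0],[0,0,0],[0,0,0],[0,0,0],[0,0,0],[0,0,0],[0,0,0]], claw=[7.5,7.5,7.5,7.5,7.5,7.5,7.5,7.5])

```text
time_s: 23.82
position: [0.4471, 0.1225, 0.0495]
tool_rot: [[0.008, -0.01, 1.0], [0.002, 1.0, 0.01], [-1.0, 0.002, 0.008]]
ft_force: [-0.5, -0.5, 0.0]
grip_width: 0.075
```

Request:
play_rows(travel=[[-0.5,-0.5,-0.6],[0,0,-0.6],[0,0,-0.4],[0,0,0]], rotation=[[-0.002,0.007,-0.008],[0,0,0],[0,0,0],[0,0,0]], claw=[7.5,7.5,7.5,7.5])

```text
time_s: 24.15
position: [0.4429, 0.1176, 0.0333]
tool_rot: [[0.003, -0.002, 1.0], [-0.001, 1.0, 0.002], [-1.0, -0.001, 0.003]]
ft_force: [-1.4, 0.1, 0.1]
grip_width: 0.0752
```

Request:
play_rows(travel=[[-0.15,-0.12,-0.8],[0,0,-1],[0,0,-0.7],[0,0,-0.4],[0,0,-0.1],[0,0,0]], rotation=[[0,0.003,0],[0,0,0],[0,0,0],[0,0,0],[0,0,0],[0,0,0]], claw=[7.5,7.5,7.5,7.5,7.5,7.5])

```text
time_s: 24.65
position: [0.4415, 0.1159, 0.0011]
tool_rot: [[0.001, -0.002, 1.0], [-0.001, 1.0, 0.002], [-1.0, -0.001, 0.001]]
ft_force: [0.3, 0.3, 0.7]
grip_width: 0.075
```

Request:
play_rows(travel=[[0,0,0],[0,0,0],[0,0,0],[0,0,0],[0,0,0],[0,0,0]], rotation=[[0,0,0],[0,0,0],[0,0,0],[0,0,0],[0,0,0],[0,0,0]], claw=[5.5,4.3,4.3,4.3,4.3,4.3], squeeze=35)

```text
time_s: 25.15
position: [0.4421, 0.116, 0.0023]
tool_rot: [[0.003, -0.002, 1.0], [-0.001, 1.0, 0.002], [-1.0, -0.001, 0.003]]
ft_force: [0.1, 1.2, -0.5]
grip_width: 0.0466
```

Request:
play_rows(travel=[[0,0,0.8],[0.2,-0.5,1.8],[0.5,-1.5,2.2],[0.9,-2.5,2],[1.3,-3.3,1],[1.3,-3.6,0.5],[1.3,-3.6,0],[1.3,-3.6,0],[1.3,-3.6,0],[1.3,-3.6,0],[1.3,-3.6,0],[1.3,-3.6,0]], rotation=[[0,0,0],[0,0,0],[0,0,0],[0,0,0],[0,0,0],[0,0,0],[0,0,0],[0,0,0],[0,0,0],[0,0,0],[0,0,0],[0,0,0]], claw=[4.3,4.3,4.3,4.3,4.3,4.3,4.3,4.3,4.3,4.3,4.3,4.3])

```text
time_s: 26.15
position: [0.5607, -0.2236, 0.0976]
tool_rot: [[0.004, -0.012, 1.0], [-0.002, 1.0, 0.012], [-1.0, -0.002, 0.004]]
ft_force: [0.6, 0.3, -0.7]
grip_width: 0.0465
```

Request:
play_rows(travel=[[1.2,-2.8,0],[1,-2.4,0],[0.6,-1.5,0],[0.3,-0.7,0],[0,0,0],[0,0,0]], rotation=[[0.002,0.004,-0.01],[0,0,0],[0,0,0],[0,0,0],[0,0,0],[0,0,0]], claw=[4.3,4.3,4.3,4.3,4.3,4.3])

```text
time_s: 26.65
position: [0.5923, -0.31, 0.0999]
tool_rot: [[0.001, 0.007, 1.0], [-0.002, 1.0, -0.007], [-1.0, -0.002, 0.001]]
ft_force: [0.3, -0.0, 0.0]
grip_width: 0.0466
```

```bash
python3 snap.py w12
```

```text
[ 0.5923 -0.31    0.0999] [[0.001, 0.007, 1.0], [-0.002, 1.0, -0.007], [-1.0, -0.002, 0.001]] 26.65 [ 0.3 -0.   0. ] 0.0466
```

View pics/w12.png

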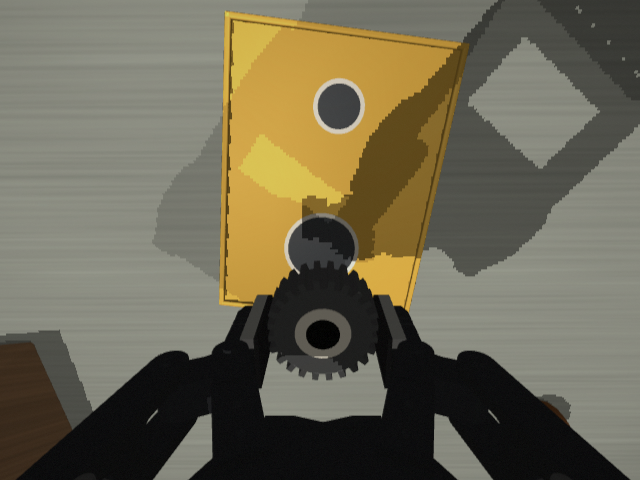

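Run:
```python
from h import *
im=cv2.imread("pics/w12.png"); ci=dict(np.load("w12.npz"))
hsv=cv2.cvtColor(im,cv2.COLOR_BGR2HSV).astype(int)
for (x0,x1,y0,y1) in((278,366,205,262),(305,372,70,142)):
    s=hsv[y0:y1,x0:x1]; v,u=np.nonzero((s[:,:,1]<70)&(s[:,:,2]>95)); u=u+x0;v=v+y0
    P=np.array([onplane(ci,a,b,.006)[:2] for a,b in zip(u,v)])*1000
    for _ in range(5):
        A=np.c_[2*P,np.ones(len(P))]; q=np.linalg.lstsq(A,(P**2).sum(1),rcond=None)[0]; c=q[:2]; r=np.sqrt(q[2]+c@c)
        d=abs(np.hypot(*(P-c).T)-r); P=P[d<2]
    print(c,r,len(P))
print(onplane(ci,322.5,334.5,.1196)*1000)
```

```text
[ 595.07659973 -310.79087339] 26.249164602076576 487
[ 496.07230854 -298.88679829] 15.340209466626892 771
[ 592.5480427  -309.40300047  119.6       ]
```

Request:
play_rows(travel=[[0.2,-0.1,-0.6],[0,-0.2,-1.2],[0,-0.1,-1.5],[0,0,-1.4],[0,0,-1],[0,0,-0.4],[0,0,0],[0,0,0]], rotation=[[0.002,0.001,0.006],[0,0,0],[0,0,0],[0,0,0],[0,0,0],[0,0,0],[0,0,0],[0,0,0]], claw=[4.3,4.3,4.3,4.3,4.3,4.3,4.3,4.3])

```text
time_s: 27.37
position: [0.5933, -0.3085, 0.0336]
tool_rot: [[-0.003, -0.006, 1.0], [0.002, 1.0, 0.006], [-1.0, 0.002, -0.003]]
ft_force: [-0.0, 0.1, -1.1]
grip_width: 0.0467
```

Request:
play_rows(travel=[[0.2,-0.18,-0.5],[0,0,-0.6],[0,0,-0.4],[0,0,-0.1],[0,0,0]], rotation=[[-0.002,-0.003,-0.005],[0,0,0],[0,0,0],[0,0,0],[0,0,0]], claw=[4.3,4.3,4.3,4.3,4.3])

```text
time_s: 27.78
position: [0.5964, -0.3109, 0.0178]
tool_rot: [[0.003, -0.0, 1.0], [-0.002, 1.0, 0.0], [-1.0, -0.002, 0.003]]
ft_force: [-0.3, -0.3, -0.7]
grip_width: 0.0472
```

Request:
play_rows(travel=[[-0.08,0.03,-0.35],[0,0,-0.4],[0,0,-0.15],[0,0,-0.05],[0,0,0]], rotation=[[0.002,0.003,0],[0,0,0],[0,0,0],[0,0,0],[0,0,0]], claw=[4.3,4.3,4.3,4.3,4.3])

```text
time_s: 28.2
position: [0.5956, -0.3108, 0.0077]
tool_rot: [[0.001, -0.0, 1.0], [-0.0, 1.0, 0.0], [-1.0, -0.0, 0.001]]
ft_force: [0.1, 0.1, -0.8]
grip_width: 0.0469
```

Request:
play_rows(travel=[[0,0,0],[0,0,0],[0,0,0],[0,0,0.1],[0,0,1],[0,0,2],[0,0,3],[0,0,3],[0,0,2],[0,0,1],[0,0,0],[0,0,0]], rotation=[[0,0,0],[0,0,0],[0,0,0],[0,0,0],[0,0,0],[0,0,0],[0,0,0],[0,0,0],[0,0,0],[0,0,0],[0,0,0],[0,0,0]], claw=[6,6.5,6.5,6.5,6.5,6.5,6.5,6.5,6.5,6.5,6.5,6.5])

```text
time_s: 29.2
position: [0.595, -0.3103, 0.1403]
tool_rot: [[0.004, -0.0, 1.0], [-0.003, 1.0, 0.0], [-1.0, -0.003, 0.004]]
ft_force: [-1.3, 0.2, -0.0]
grip_width: 0.0647
```

```bash
python3 snap.py w13
```

```text
[ 0.595  -0.3103  0.1403] [[0.004, -0.0, 1.0], [-0.003, 1.0, 0.0], [-1.0, -0.003, 0.004]] 29.2 [-1.3  0.2 -0. ] 0.0647
```

View pics/w13.png

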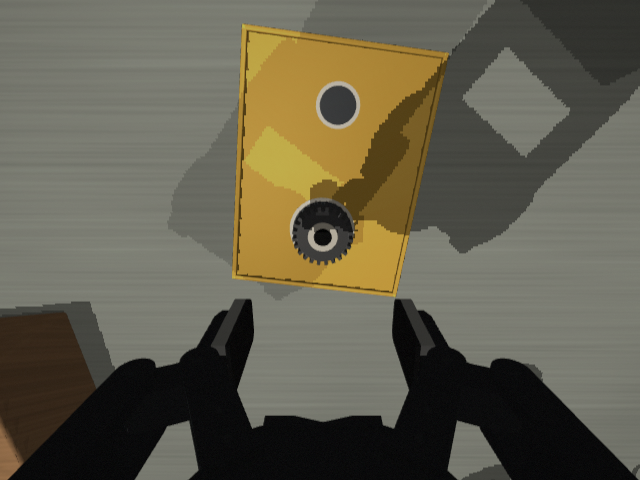

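Request:
play_rows(travel=[[-0.2,1.5,0],[-0.4,3,0],[-0.5,3.6,0],[-0.5,3.6,0],[-0.5,3.6,0],[-0.5,3.6,0],[-0.5,3.6,0],[-0.5,3.6,-0.5],[-0.5,3,-0.5],[-0.3,1.7,0],[0,0.4,0],[0,0,0]], rotation=[[0,0,0],[0,0,0],[0,0,0],[0,0,0],[0,0,0],[0,0,0],[0,0,0],[0,0,0],[0,0,0],[0,0,0],[0,0,0],[0,0,0]], claw=[5.5,5.5,5.5,5.5,5.5,5.5,5.5,5.5,5.5,5.5,5.5,5.5])

```text
time_s: 30.25
position: [0.5398, 0.0151, 0.1166]
tool_rot: [[-0.018, 0.004, 1.0], [0.005, 1.0, -0.003], [-1.0, 0.005, -0.018]]
ft_force: [1.0, -0.0, -1.3]
grip_width: 0.0549
```

Request:
play_rows(travel=[[0,0,0]], rotation=[[0,0,0]], claw=[5.5])

```text
time_s: 30.33
position: [0.5397, 0.0149, 0.1161]
tool_rot: [[-0.018, 0.003, 1.0], [0.005, 1.0, -0.003], [-1.0, 0.005, -0.018]]
ft_force: [-0.6, 0.1, -0.3]
grip_width: 0.0548
```

```bash
python3 snap.py w14;  python3 - <<'E'
from h import *
ci=dict(np.load("w13.npz"))
print(np.round(onplane(ci,322.5,237,.028)*1000,1))
E
```

```text
[0.5397 0.0149 0.1161] [[-0.018, 0.003, 1.0], [0.005, 1.0, -0.003], [-1.0, 0.005, -0.018]] 30.3333 [-0.6  0.1 -0.3] 0.0548
[ 595.  -310.1   28. ]
```

View pics/w14.png

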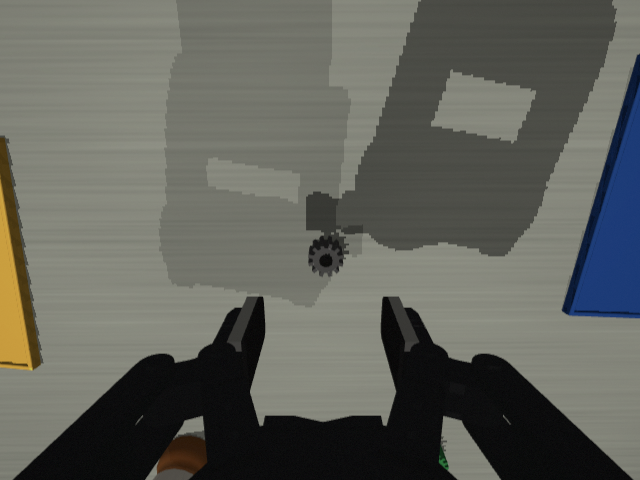

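Large is placed at (595.0, -310.1). The small gear's bore is at (326,260).

Run:
```python
from h import *
ci=dict(np.load("w14.npz"))
print(np.round(onplane(ci,326,260,.022)*1000,1))
```

```text
[550.   18.4  22. ]
```

Request:
play_rows(travel=[[0.8,0.2,-0.6],[0,0,-1.2],[0,0,-1.5],[0,0,-1.5],[0,0,-1],[0,0,-0.4],[0,0,0],[0,0,0]], rotation=[[-0.005,-0.018,0],[0,0,0],[0,0,0],[0,0,0],[0,0,0],[0,0,0],[0,0,0],[0,0,0]], claw=[5.5,5.5,5.5,5.5,5.5,5.5,5.5,5.5])

```text
time_s: 31.05
position: [0.5513, 0.0061, 0.0514]
tool_rot: [[0.004, 0.016, 1.0], [-0.002, 1.0, -0.016], [-1.0, -0.002, 0.004]]
ft_force: [-0.0, -0.1, 0.8]
grip_width: 0.055
```

Request:
play_rows(travel=[[-0.1,1.1,-0.6],[0,0,-0.6],[0,0,-0.3],[0,0,0]], rotation=[[0.002,0.004,0.014],[0,0,0],[0,0,0],[0,0,0]], claw=[5.5,5.5,5.5,5.5])

```text
time_s: 31.38
position: [0.5513, 0.0174, 0.0367]
tool_rot: [[0.003, 0.002, 1.0], [-0.001, 1.0, -0.002], [-1.0, -0.001, 0.003]]
ft_force: [0.2, -1.0, -0.1]
grip_width: 0.0549
```

Request:
play_rows(travel=[[-0.12,0.05,-0.8],[0,0,-1],[0,0,-0.7],[0,0,-0.4],[0,0,-0.1],[0,0,0]], rotation=[[0,0.003,0],[0,0,0],[0,0,0],[0,0,0],[0,0,0],[0,0,0]], claw=[5.5,5.5,5.5,5.5,5.5,5.5])

```text
time_s: 31.88
position: [0.5497, 0.0182, 0.003]
tool_rot: [[-0.001, 0.001, 1.0], [-0.001, 1.0, -0.001], [-1.0, -0.001, -0.001]]
ft_force: [-0.4, -0.2, -0.3]
grip_width: 0.0549
```

Request:
play_rows(travel=[[0.03,0,0.1],[0,0,0],[0,0,0],[0,0,0],[0,0,0],[0,0,0]], rotation=[[0,0,0],[0,0,0],[0,0,0],[0,0,0],[0,0,0],[0,0,0]], claw=[3.5,2.1,2.1,2.1,2.1,2.1], squeeze=30)

```text
time_s: 32.38
position: [0.5508, 0.018, 0.0052]
tool_rot: [[0.001, 0.001, 1.0], [-0.001, 1.0, -0.001], [-1.0, -0.001, 0.001]]
ft_force: [-0.8, 0.0, 0.0]
grip_width: 0.0247
```

Request:
play_rows(travel=[[0,0,0.8],[-0.1,-0.5,1.8],[-0.3,-1.5,2.2],[-0.5,-2.5,2],[-0.6,-3.3,1],[-0.6,-3.6,0.5],[-0.6,-3.6,0],[-0.6,-3.6,0],[-0.6,-3.5,0],[-0.6,-3,0],[-0.5,-2.2,0],[-0.4,-1.5,0]], rotation=[[0,0,0],[0,0,0],[0,0,0],[0,0,0],[0,0,0],[0,0,0],[0,0,0],[0,0,0],[0,0,0],[0,0,0],[0,0,0],[0,0,0]], claw=[2.1,2.1,2.1,2.1,2.1,2.1,2.1,2.1,2.1,2.1,2.1,2.1])

```text
time_s: 33.38
position: [0.4926, -0.2798, 0.1003]
tool_rot: [[0.006, -0.007, 1.0], [-0.006, 1.0, 0.007], [-1.0, -0.006, 0.006]]
ft_force: [0.9, 0.6, -0.1]
grip_width: 0.0253
```

Request:
play_rows(travel=[[0.2,-1.2,0],[0.1,-0.4,0],[0,0,0],[0,0,0]], rotation=[[0.006,0.006,-0.007],[0,0,0],[0,0,0],[0,0,0]], claw=[2.1,2.1,2.1,2.1])

```text
time_s: 33.72
position: [0.4943, -0.3, 0.1023]
tool_rot: [[0.002, 0.005, 1.0], [-0.002, 1.0, -0.005], [-1.0, -0.002, 0.002]]
ft_force: [0.1, -0.1, 0.1]
grip_width: 0.0246
```

```bash
python3 snap.py w15
```

```text
[ 0.4943 -0.3     0.1023] [[0.002, 0.005, 1.0], [-0.002, 1.0, -0.005], [-1.0, -0.002, 0.002]] 33.7167 [ 0.1 -0.1  0.1] 0.0246
```

View pics/w15.png

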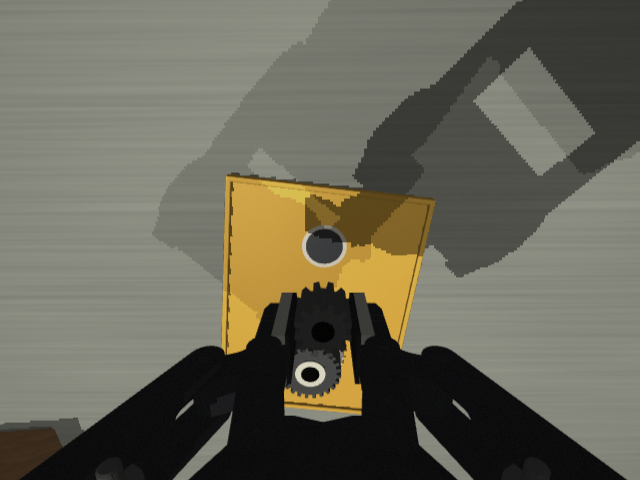

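Run:
```python
from h import *
ci=dict(np.load("w15.npz"))
for u,v,z in((324.3,246,.006),(322.8,332,.1191)): print(np.round(onplane(ci,u,v,z)*1000,1))
```

```text
[ 496.  -298.4    6. ]
[ 495.3 -299.3  119.1]
```

Request:
play_rows(travel=[[0.2,0,-0.6],[0,0,-1.2],[0,0,-1.5],[0,0,-1.4],[0,0,-1],[0,0,-0.4],[0,0,0],[0,0,0]], rotation=[[0.002,0.002,0.005],[0,0,0],[0,0,0],[0,0,0],[0,0,0],[0,0,0],[0,0,0],[0,0,0]], claw=[2.1,2.1,2.1,2.1,2.1,2.1,2.1,2.1])

```text
time_s: 34.43
position: [0.4981, -0.2932, 0.0383]
tool_rot: [[-0.001, -0.01, 1.0], [0.001, 1.0, 0.01], [-1.0, 0.001, -0.001]]
ft_force: [-0.8, -0.5, 0.6]
grip_width: 0.0246
```

Request:
play_rows(travel=[[-0.2,-0.47,-0.5],[0,0,-0.6],[0,0,-0.4],[0,0,-0.1],[0,0,0]], rotation=[[-0.001,-0.001,-0.009],[0,0,0],[0,0,0],[0,0,0],[0,0,0]], claw=[2.1,2.1,2.1,2.1,2.1])

```text
time_s: 34.85
position: [0.4967, -0.299, 0.0224]
tool_rot: [[0.003, 0.0, 1.0], [-0.002, 1.0, -0.0], [-1.0, -0.002, 0.003]]
ft_force: [0.3, -0.3, 0.4]
grip_width: 0.0247
```

Request:
play_rows(travel=[[-0.05,0.05,-0.4],[0,0,-0.45],[0,0,-0.2],[0,0,-0.05],[0,0,0]], rotation=[[0.002,0.003,0],[0,0,0],[0,0,0],[0,0,0],[0,0,0]], claw=[2.1,2.1,2.1,2.1,2.1])

```text
time_s: 35.27
position: [0.4962, -0.2986, 0.0104]
tool_rot: [[-0.0, 0.0, 1.0], [-0.0, 1.0, -0.0], [-1.0, -0.0, -0.0]]
ft_force: [-0.1, 1.5, 0.2]
grip_width: 0.0249
```

Request:
play_rows(travel=[[0,0,0],[0,0,0],[0,0,0],[0,0,0.1],[0,0,1],[0,0,2],[0,0,3],[0,0,3],[0,0,2],[0,0,1],[0,0,0],[0,0,0]], rotation=[[0,0,0],[0,0,0],[0,0,0],[0,0,0],[0,0,0],[0,0,0],[0,0,0],[0,0,0],[0,0,0],[0,0,0],[0,0,0],[0,0,0]], claw=[3.5,4.5,4.5,4.5,4.5,4.5,4.5,4.5,4.5,4.5,4.5,4.5])

```text
time_s: 36.27
position: [0.4955, -0.2978, 0.1426]
tool_rot: [[0.002, 0.0, 1.0], [-0.002, 1.0, -0.0], [-1.0, -0.002, 0.002]]
ft_force: [-0.3, 0.3, 0.5]
grip_width: 0.0452
```

```bash
python3 snap.py w16
```

```text
[ 0.4955 -0.2978  0.1426] [[0.002, 0.0, 1.0], [-0.002, 1.0, -0.0], [-1.0, -0.002, 0.002]] 36.2667 [-0.3  0.3  0.5] 0.0452
```

Request:
play_rows(travel=[[-1,1.5,1],[-1.5,3,1],[-1.5,3.2,1],[-1.5,3.2,1],[-1.5,3.2,1],[-1,3.2,1],[0,3,0],[0,3,0],[0,3,0],[0,1.5,0],[0,0,0],[0,0,0]], rotation=[[0,0,0],[0,0,0],[0,0,0],[0,0,0],[0,0,0],[0,0,0],[0,0,0],[0,0,0],[0,0,0],[0,0,0],[0,0,0],[0,0,0]], claw=[4.5,4.5,4.5,4.5,4.5,4.5,4.5,4.5,4.5,4.5,4.5,4.5])

```text
time_s: 37.32
position: [0.4042, -0.007, 0.1933]
tool_rot: [[-0.016, 0.003, 1.0], [0.009, 1.0, -0.003], [-1.0, 0.009, -0.016]]
ft_force: [0.5, -0.3, 0.3]
grip_width: 0.0453
```

Run:
```python
from h import *
im=env.get_image("top")[:,:,::-1]; cv2.imwrite("pics/top1.png",im)
cv2.imwrite("pics/top1b.png",np.hstack([cv2.resize(im[225:350,120:220],None,fx=4,fy=4,interpolation=cv2.INTER_CUBIC),cv2.resize(im[200:325,420:520],None,fx=4,fy=4,interpolation=cv2.INTER_CUBIC)]))
ci=env.camera_info("top")
for n,p,z in(("ring",(465.7,307.2),.022),("sun",(465.7,307.2),.048),("med",(565.5,302.4),.028),("large",(595.5,-310.4),.028),("small",(496.5,-298.3),.028)):
    u,v=proj(ci,[p[0]/1e3,p[1]/1e3,z]); print(n,np.round([(u-120+.5)*4,(v-225+.5)*4] if p[1]>0 else [(u-420+.5)*4+400,(v-200+.5)*4],0))
```

```text
ring [186. 338.]
sun [168. 336.]
med [197. 137.]
large [614. 142.]
small [606. 340.]
```

View pics/top1.png

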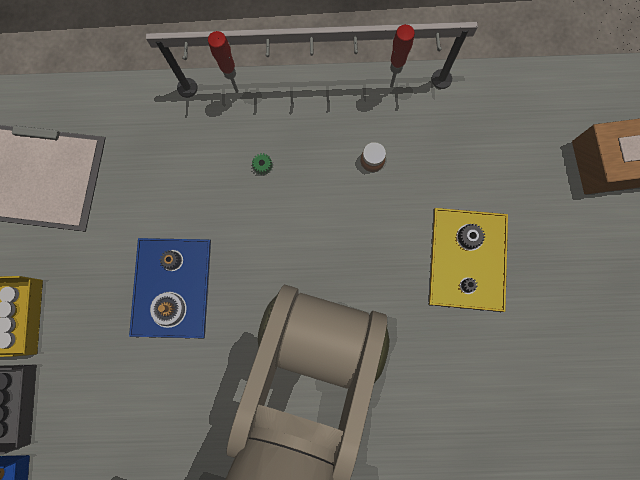

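View pics/top1b.png

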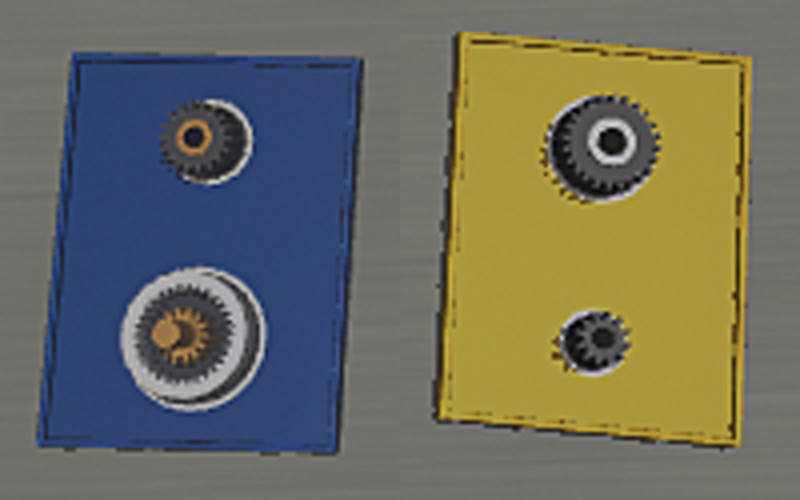

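View pics/w16.png

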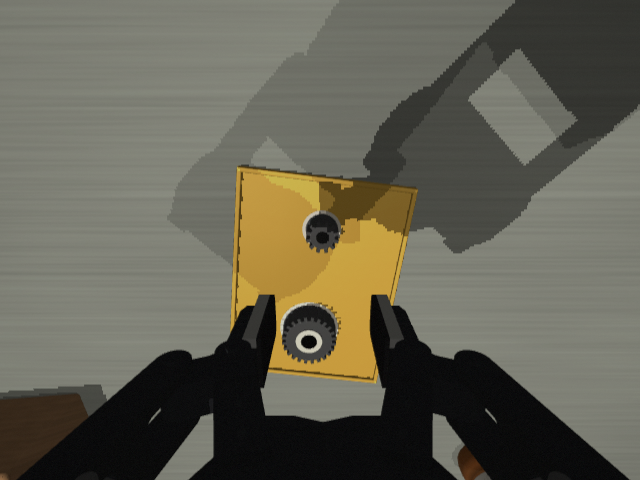

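Run:
```python
from h import *
im=cv2.imread("pics/top1.png"); ci=env.camera_info("top")
cx={"med":(193,137,120,225,.028),"large":(612,142,320,200,.028),"small":(603,338,320,200,.028),"sun":(166,334,120,225,.048)}
for n,(x,y,ox,oy,z) in cx.items():
    u0,v0=ox+x/4-.4,oy+y/4-.4
    print(n,np.round([u0,v0],1),np.round(onplane(ci,u0,v0,z)*1000,1))
c=dict(np.load("w16.npz"))
for n,u,v in(("small",322,237.5),("large",308.7,341.7)): print(n,np.round(onplane(c,u,v,.028)*1000,1))
w=cv2.imread("pics/w10.png"); s=cv2.imread("pics/w16.png")
cv2.imwrite("pics/z.png",np.hstack([cv2.resize(w[195:265,285:365],None,fx=5,fy=5,interpolation=0),cv2.resize(s[200:270,280:360],None,fx=5,fy=5,interpolation=0)]))
```

```text
med [167.8 258.8] [565.5 304.3  28. ]
large [472.6 235.1] [ 595.3 -309.7   28. ]
small [470.4 284.1] [ 497.3 -297.1   28. ]
sun [161.1 308.1] [466.6 308.1  48. ]
small [ 496.5 -298.    28. ]
large [ 595.5 -309.9   28. ]
```

View pics/z.png

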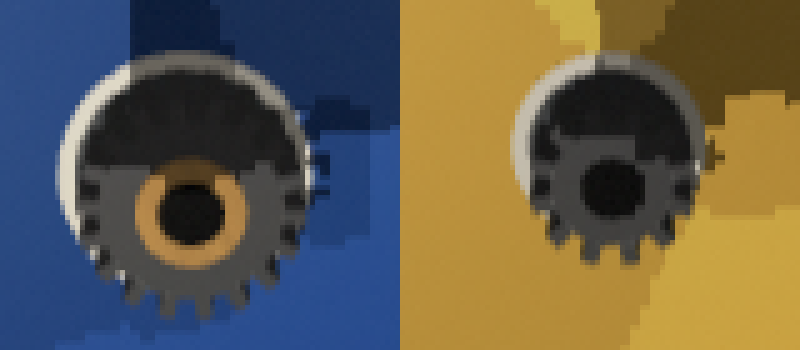

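All five gears are inside their outlines, within about 1.5 mm. The green gear and jar haven't moved, and the arm is clear, so I'm handing in.

Run:
```python
from rig import env
o=env.observe(); print(o['time_s'],abs(o['qvel']).max()); print(env.close_job())
```

```text
37.3667 1.6041752673095477
the job is handed in; nothing more can be done
None
```

Both gear kits are made up and the job is handed in, after 37 s of robot time. In the blue tray I laid the ring on the big outline, stood the sun gear inside it, then put the medium planet on the other outline. In the yellow tray I placed the large planet, then the small one.

- **Placing:** in the last top and wrist pictures every gear lies flat inside its outline, and the sun gear stands upright on the tray floor inside the ring.
- **Offsets:** the ring is off centre by about 1 mm, the medium planet by about 1.2–1.5 mm towards +y, and the large and small planets by 1 mm or less. I left the medium planet where it was, because moving it again could have been no more accurate.
- **Camera agreement:** the top and wrist cameras differed by up to about 1.7 mm (on the medium planet), within the roughly 2 mm calibration of each.
- **Grip widths:** readings were 1–2 mm below the stated gear sizes on every grasp, but each gear lifted level and held.
- **Left alone:** the green gear and the grease jar show at the same pixels as at the start. The arm was clear of everything, and the force readings I saw stayed under about 3 N.

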